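# Set the dial lid wide open and shake the hazelnuts into the bowl

## Robot

A 6-joint arm with a two-finger parallel gripper is mounted at the origin on a cart in front of the work surface, level with it; the furniture and walls round the work are solid. World frame = base frame: x ahead of the robot, y to its left, z up, the work surface at z = 0. Lengths are in m, angles in degrees, forces in N, time in s.
With the tool pointing down it reaches from about 0.35 to 0.85 m from the base axis. Payload 8.1 kg.
Tool frame: the origin (TCP) lies on the centre line of the jaws, within the pads' length; the fingertips stand 22 mm ahead of it and the grasp point (between the pads) lies 3 mm ahead of it (r.tip_extent is the distance from the TCP to the fingertips, in m); z points along the fingers, y is the line along which they close (so a half turn about z gives the same grasp; the last joint's range is limited). The gripper opens to 85 mm and grips with 20 to 120 N. Pads are 22 mm wide; open, the fingers measure 114 mm over their backs; the gripper's body (76 mm by 85 mm) begins 54 mm behind the grasp point. The pads swing forward as they close: fully open they stand 13 mm farther back than shut.
Start: joints at [-72.502, 7.471, 85.268, -0, 87.261, -4.893], TCP at [0.229, -0.555, 0.253] pointing down, gripper open.
Joint ranges: [-169.43, 169.43], [-51.17, 129.36], [1.28, 143.12], [-76.62, 256.62], [0, 156.53], [-152.29, 152.29]. Speed limits (degrees/s): [136.94, 136.94, 159.86, 180, 180, 180].

## Interface

Orientations are given as [roll, pitch, yaw] about the fixed x, y, z axes, in that order (R = Rz(yaw) Ry(pitch) Rx(roll)).
In Python, from workcell import r, cams, sign_off gives the robot as it stands.
- The arm moves only by the shell command python3 -m handwheel 'ROWS' [FORCE]. ROWS is a JSON object of lists of equal length, an entry for each row: "grip": the opening, from 0 (shut) to 1 (fully open); "translation": the shift along the tool's x, y, z in m, a list of three; "spin": the turn about the tool's z in rad. A call has 1 to 20 rows; each row is the pose to reach, as a shift and turn from the pose commanded when the call began, along the tool's axes at that moment; what a row does not reach only later rows make up. A row lasts 1/8 s, in which the tool goes at most 62.5 mm and 10.7 degrees, less where a joint would pass 70% of its speed; a pose out of reach is approached as far as the arm can. A call with a gripper value outside its range is refused whole. The fingers move at their own pace and stop on an object; FORCE is the grip in N (left out, the last holds). Time passes only in rows, so rows that repeat a pose let the fingers close. It gives the time, the measured TCP pose, the force, the opening and the grip force at its end, in the units of the state.
- r.read_state(): the state, without advancing time (a new reading comes with each control period).
- cams.snapshot(name): name is "side" or "top" or "wrist"; returns (picture, depth): 420x560x3 uint8, blue, green, red; 420x560 float32, m along the optical axis (not along the pixel's ray), 0 where there is no reading.
- cams.camera_params(name): a dict with "K" (3x3 intrinsics, pixels), "k1" (the pictures are not rectified: a ray, as slopes to the right and down, at radius r is drawn at 1 + k1 r^2 times it, then the intrinsics apply), "rvec" (rotation vector, rad) and "tvec" (3), from world to camera coordinates, as OpenCV has them. Camera axes: x right, y down, z forward; pixel columns grow to the right and rows downward; lengths in m; the calibration is good to about 2 mm. A picture is of the moment at which its call begins: read the wrist's pose just before it. camera_params takes no time and is no camera call; for the wrist camera it gives the pose at the moment of the call.
- sign_off(): hands the job in; it is judged then, once.
The state is a dict: "time": time; "joints": joint angles; "qd": joint speeds; "tau": joint torques, N m; "position": TCP position; "ee_rot": TCP orientation; "wrist_force": force on the tool from outside, world axes, zero at the start; "wrist_torque": the same for the moment, N m; "grip_width": finger opening in m; "finger_force": force on a finger pad.
Only numpy, scipy, OpenCV 4.12 (cv2) and the standard library are available. Lean on these libraries where they do the work, as an engineer would, in place of code of your own. Each camera call takes 0.05 s, during which the arm holds its last target. There are 200 camera calls.

## Task

With the jar upright, turn the green dial on the nut dispenser to its largest opening and leave it there. Then tip the jar right over (the black peg on its crank is there for that), shaking it if need be, until all five hazelnuts are in the white bowl, and bring the jar back upright. Leave the bowl where it stands and do not disturb the salt shaker or the spice jar.

Things in the scene. Friction and masses are not known exactly. Their poses are not given: they have to be found in the camera images.
- stand: Light wooden stand fixed to the worktop: base 116 x 110 x 12 mm and two uprights (front, back) that carry a clear jar on a level pivot. Origin on the worktop exactly under the pivot's middle; x axis along the pivot, away from the robot (yaw up to 0.2 rad either way), y to the left. The jar tips to the stand's -y side (right), over the bowl.
- pivot (a point): Middle of the jar, on its pivot axis, 140 mm above the worktop; fixed, same axes as the stand.
- jar (a joint): Tilt of the clear jar, 80 mm wide, from 60 mm below to 62 mm above the pivot. 0 = upright (stop); grows as the top goes to the stand's -y side (right-hand rule about stand x); 2.2 rad = mouth down over the bowl (stop). Friction 0.2 N m keeps it where it is left. Jar and dial sweep up to 97 mm round the pivot axis, within 45 mm of the jar's middle along x.
- peg (a point): Middle of the black round peg, 14 mm thick, on a dark crank in front of the jar and fixed to it. Parallel to the pivot, 70 mm from its axis, 83 mm to the stand's -x from the jar's middle; 37 mm free length. Jar upright: 40 mm to +y of and 57 mm above the pivot; at 2.2 rad: 70 mm to -y, level with it. Pinched from above, it turns in the fingers as it is led round its arc.
- dial (a joint): Green dial lid, 80 mm across, on the jar. Grows counter-clockwise from above; stops at 0 and 2.2 rad; friction 0.05 N m, stays where left. It sets one of its openings over the spout hole in the white lid below, at the jar's -y side by a red mark. At 0 the large wedge opening (70 deg wide) faces stand -x; at 1.571 it is exactly over the spout. Nuts pass only there.
- dial_grip (a point): On the dial's axis, in its upright green finger bar: 12 mm thick, 56 mm long, 26 mm high above the dial's face; the point is 13 mm below the bar's top and 81 mm above the pivot. Axes turn with the dial: bar along this point's y, thickness along x; at dial 0 and jar upright they match the stand's.
- bowl: Loose white bowl, 110 mm across the rim, 48 mm high, 0.35 kg, standing under the place where the jar's mouth comes, about 82 mm to the stand's -y side. Origin at the centre of its underside.
- salt_shaker: Bystander: small white salt shaker, 44 mm wide, 90 mm high, standing right of the bowl. Origin at the centre of its underside.
- spice_jar: Bystander: spice jar with a green lid, 46 mm wide, 106 mm high, standing right of the bowl. Origin at the centre of its underside.
- nut_1: A whole brown hazelnut, 16 mm ball, 12 g, in the jar at the start. Origin at its centre.
- nut_2: A whole brown hazelnut, 16 mm ball, 12 g, in the jar at the start. Origin at its centre.
- nut_3: A whole brown hazelnut, 16 mm ball, 12 g, in the jar at the start. Origin at its centre.
- nut_4: A whole brown hazelnut, 16 mm ball, 12 g, in the jar at the start. Origin at its centre.
- nut_5: A whole brown hazelnut, 16 mm ball, 12 g, in the jar at the start. Origin at its centre.

How it is judged:
By the outcome, as a careful person would: the job done as asked, in the order asked, and still so for the second after the job is handed in, with the robot touching nothing.
It also fails if it takes over 48 s, if anything falls off the work surface, if the arm or the gripper's body presses on something with over 40 N, if the wrist force passes 120 N, or if a joint passes its speed limit or range.

## Working session

There is one attempt and no reset: what is moved stays moved. The work goes in short steps, Python scripts to look and compute and a shell command to move; the robot and the scene stay as the last step left them, time stands still between calls to the robot, and variables do not carry over. Pictures are saved under pics/ and viewed, at most 10 in all, crops included, and the job is handed in when it is done.

```bash
mkdir -p pics; ls; python3 - <<'E'
from workcell import r,cams
import cv2,numpy as np
s=r.read_state();print({k:np.round(v,3) for k,v in s.items()},r.tip_extent)
a,da=cams.snapshot("top");b,db=cams.snapshot("side")
np.savez("s0.npz",a=a,da=da,b=b,db=db)
cv2.imwrite("pics/top0.png",a);cv2.imwrite("pics/side0.png",b)
for n in("top","side"):print(n,cams.camera_params(n))
E
```

```text
pics
{'time': np.float64(0.0), 'joints': array([-7.2504e+01,  7.5150e+00,  8.5328e+01, -2.0000e-03,  8.7261e+01,
       -4.8930e+00]), 'qd': array([ 0.033, -0.006, -0.054,  0.036, -0.053,  0.037]), 'tau': array([ 1.0000e-03, -5.6940e+01, -5.0055e+01, -0.0000e+00,  1.5000e-02,
       -0.0000e+00]), 'position': array([ 0.228, -0.554,  0.252]), 'ee_rot': array([-1.79896e+02, -7.00000e-03,  2.23890e+01]), 'wrist_force': array([ 0.035, -0.357,  0.012]), 'wrist_torque': array([ 0.012, -0.013, -0.014]), 'finger_force': np.float64(0.0), 'grip_width': np.float64(0.086)} 0.022
top {'K': array([[389.53013169,   0.        , 272.41652839],
       [  0.        , 389.53013169, 208.85264858],
       [  0.        ,   0.        ,   1.        ]]), 'k1': 0.02083120747390593, 'rvec': array([ 2.21617248, -2.15706798,  0.09153633]), 'tvec': array([0.1215923 , 0.49418647, 0.96617593])}
side {'K': array([[411.70702518,   0.        , 281.03767163],
       [  0.        , 411.70702518, 212.74124272],
       [  0.        ,   0.        ,   1.        ]]), 'k1': -0.10983647249845746, 'rvec': array([ 1.91454547, -0.02454014,  0.0322716 ]), 'tvec': array([-0.47696256,  0.21667478,  0.74656985])}
```

View pics/top0.png

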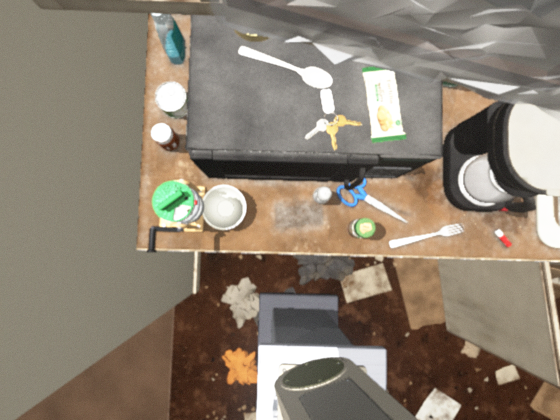

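View pics/side0.png

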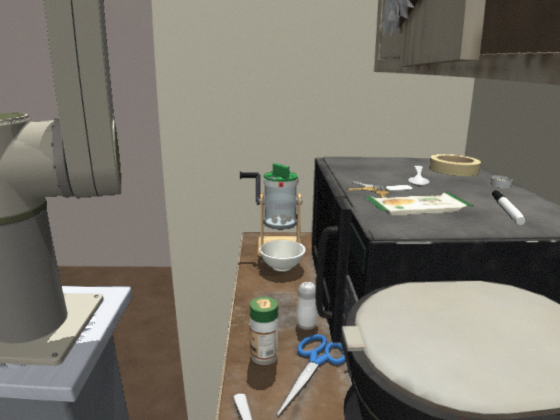

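The top view shows the green dial at about (175,203), the peg and crank at (150,235), the bowl at (224,208), the salt shaker at (322,195) and the spice jar at (364,228). The side view shows the jar upright, with the dial at (281,176) and the crank peg at (250,176).

```bash
cat > h.py <<'E'
import cv2,numpy as np
from workcell import cams
def P(n):
    p=cams.camera_params(n);R=cv2.Rodrigues(np.array(p['rvec']))[0];return p['K'],p['k1'],R,np.array(p['tvec'])
def rays(n,uv,p=None):
    K,k1,R,t=p or P(n);uv=np.atleast_2d(uv).astype(float)
    d=np.c_[(uv[:,0]-K[0,2])/K[0,0],(uv[:,1]-K[1,2])/K[1,1]];s=d.copy()
    for _ in range(20):s=d/(1+k1*(s**2).sum(1,keepdims=True))
    return -R.T@t,np.c_[s,np.ones(len(s))]@R      # per unit optical depth
def onz(n,uv,z,p=None):
    c,d=rays(n,uv,p);return c+d*((z-c[2])/d[:,2])[:,None]
def cloud(n,D,p=None):
    v,u=np.mgrid[:420,:560];c,d=rays(n,np.c_[u.ravel(),v.ravel()],p)
    X=c+d*D.reshape(-1,1);X[D.ravel()==0]=np.nan;return X.reshape(420,560,3)
E
python3 - <<'E'
from h import *
f=np.load("s0.npz");a,da,b,db=[f[k] for k in("a","da","b","db")]
X=cloud("top",da);Y=cloud("side",db)
hsv=cv2.cvtColor(a,cv2.COLOR_BGR2HSV)
g=cv2.inRange(hsv,(45,100,40),(80,255,255))>0;g[:,240:]=0
print("green n",g.sum())
q=X[g];print("z hist",np.histogram(q[:,2],np.arange(.18,.26,.01)))
face=g&(abs(X[...,2]-.208)<.008)
ys,xs=np.nonzero(g)
hull=cv2.convexHull(np.c_[xs,ys].astype(np.int32));(e,_, _)=cv2.fitEllipse(hull);print("ellipse c",e,onz("top",e,.208))
bar=g&(X[...,2]>.222)
bp=X[bar];print("bar",bar.sum(),np.nanmean(bp,0));c,w,v=cv2.PCACompute2(bp[:,:2].astype(np.float32),None);print(np.degrees(np.arctan2(*w[0][::-1])),v.T, 'extent',np.ptp((bp[:,:2]-c)@w.T,axis=0))
for n,I,Z,win in(("top",a,X,(120,190,215,260)),("side",b,Y,(230,265,160,210))):
    m=np.zeros(Z.shape[:2],bool);m[win[2]:win[3],win[0]:win[1]]=1
    m&=(I.max(2)<70)&(Z[...,2]>.12)
    print(n,"black",m.sum(),np.nanmin(Z[m],0),np.nanmax(Z[m],0),np.nanmedian(Z[m],0))
# bowl
m=(hsv[...,1]<50)&(hsv[...,2]>120);m[:,:205]=0;m[:,255:]=0;m[:180]=0;m[235:]=0
ys,xs=np.nonzero(m);(e,r)=cv2.minEnclosingCircle(np.c_[xs,ys].astype(np.int32));print("bowl",e,r,onz("top",e,.048))
print("oven",X[120,300],X[165,300],X[165,215],"salt",X[195,322],"spice",X[228,364],"wall",X[230,100],X[260,170],X[180,165],X[135,165],X[100,172])
k=lambda I,x0,x1,y0,y1,s:cv2.resize(I[y0:y1,x0:x1],None,fx=s,fy=s,interpolation=cv2.INTER_CUBIC)
cv2.imwrite("pics/c0.png",np.hstack([k(a,135,255,170,260,4)[:360,:400],k(b,225,325,150,240,4)]))
E
```

```text
green n 860
z hist (array([  0,   0, 585,  65,  38, 167,   0,   0]), array([0.18, 0.19, 0.2 , 0.21, 0.22, 0.23, 0.24, 0.25, 0.26]))
ellipse c (172.79945373535156, 200.74249267578125) [[0.48731984 0.33920146 0.208     ]]
bar 200 [0.48741934 0.33814846 0.23222121]
128.33571 [[2.5330202e-04 1.3102392e-05]] extent [0.05514502 0.01236332]
top black 74 [0.38456432 0.34521427 0.1531492 ] [0.43304361 0.38375893 0.20831549] [0.40674141 0.37567068 0.20310066]
side black 166 [0.38295492 0.32740492 0.13387369] [0.4316932  0.3788567  0.20567091] [0.42370233 0.37213441 0.19230611]
bowl (223.54827880859375, 206.9358367919922) 23.194204330444336 [[0.48988199 0.2547848  0.048     ]]
oven [0.64621199 0.08787466 0.26036029] [0.56557801 0.08304677 0.22199723] [0.56644791 0.25886429 0.19089944] salt [0.52143246 0.0194203  0.08705176] spice [ 0.44576266 -0.07558309  0.10637557] wall [0.42413028 0.4810515  0.21042879] [ 0.33291935  0.48001035 -0.35668765] [5.58992466e-01 4.13362805e-01 3.77361664e-04] [0.65335037 0.39394437 0.08996273] [0.75221757 0.39147262 0.05080868]
```

View pics/c0.png

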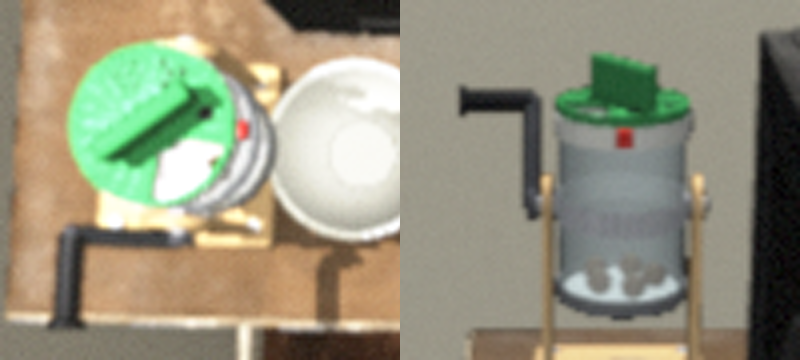

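The enlarged crops show the dial's white wedge pointing lower right, so the dial is at about 38°. The five nuts are at the jar bottom, and the peg runs along −x at the front left.

```bash
cat >> h.py <<'E'
def shift(p0,yaw0,p,yaw):
    c,s=np.cos(np.radians(yaw0)),np.sin(np.radians(yaw0));d=np.array(p)-p0
    return np.round([c*d[0]+s*d[1],s*d[0]-c*d[1],-d[2]],4),round(float(np.radians(yaw0-yaw)),3)
E
python3 - <<'E'
from h import *
f=np.load("s0.npz");a,da,b,db=[f[k] for k in("a","da","b","db")]
X=cloud("top",da);Y=cloud("side",db)
for n,I,Z,win in(("top",a,X,(120,190,215,260)),("side",b,Y,(230,265,160,210))):
    m=np.zeros(Z.shape[:2],bool);m[win[2]:win[3],win[0]:win[1]]=1
    m&=(I.max(2)<75)&(Z[...,2]>.185)&(Z[...,0]<.419)
    q=Z[m];print(n,m.sum(),q.min(0),q.max(0),np.median(q,0),"line yaw",cv2.fitLine(q[:,:2].astype(np.float32),cv2.DIST_HUBER,0,.01,.01).ravel())
m=(b[...,2]>130)&(b[...,1]<60)&(b[...,0]<60);m[:,:265]=0;m[:,300:]=0;m[200:]=0;print("red mark",Y[m].mean(0) if m.any() else None)
# posts (wood) seen from side: two uprights
p0=np.array([.229,-.555,.253])
for p,y in(((.40,-.1,.36),75),((.487,.338,.33),128.3),((.487,.338,.245),128.3)):print(p,y,shift(p0,22.39,p,y))
E
```

```text
top 58 [0.38446529 0.37236211 0.19871317] [0.41892343 0.38454824 0.20831549] [0.3976504  0.37623515 0.20369906] line yaw [ 0.9999002  -0.01412569  0.40556356  0.37616023]
side 78 [0.38295492 0.36989292 0.19012535] [0.41872219 0.37908266 0.20567091] [0.40075104 0.37478837 0.19760121] line yaw [0.9985879  0.05312446 0.39909375 0.37444425]
red mark [0.48432768 0.29345209 0.19536724]
(0.4, -0.1, 0.36) 75 (array([ 0.3314, -0.3556, -0.107 ]), -0.918)
(0.487, 0.338, 0.33) 128.3 (array([ 0.5787, -0.7274, -0.077 ]), -1.848)
(0.487, 0.338, 0.245) 128.3 (array([ 0.5787, -0.7274,  0.008 ]), -1.848)
```

```bash
python3 -m handwheel '{"grip":[1,1,1,1,1,1,1,1,1,1,1,1,1,1,1,1,1],"translation":[[0.041,-0.044,-0.013],[0.083,-0.089,-0.027],[0.124,-0.133,-0.040],[0.166,-0.178,-0.054],[0.207,-0.222,-0.067],[0.249,-0.267,-0.080],[0.290,-0.311,-0.094],[0.331,-0.356,-0.107],[0.362,-0.402,-0.103],[0.393,-0.449,-0.099],[0.424,-0.495,-0.096],[0.455,-0.542,-0.092],[0.486,-0.588,-0.088],[0.517,-0.634,-0.084],[0.548,-0.681,-0.081],[0.579,-0.727,-0.077],[0.579,-0.727,-0.077]],"spin":[-0.115,-0.23,-0.345,-0.46,-0.575,-0.69,-0.805,-0.918,-1.03,-1.15,-1.27,-1.38,-1.5,-1.61,-1.73,-1.848,-1.848]}' 30
python3 - <<'E'
from h import *
from workcell import r
s=r.read_state();p=P("wrist");a,d=cams.snapshot("wrist");print(s['position'],s['ee_rot'],s['joints'])
np.savez("w1.npz",a=a,d=d,K=p[0],k=p[1],R=p[2],t=p[3])
cv2.imwrite("pics/w1.png",a)
X=cloud("wrist",d,p);hsv=cv2.cvtColor(a,cv2.COLOR_BGR2HSV)
g=(cv2.inRange(hsv,(45,100,40),(80,255,255))>0)
q=X[g&(X[...,2]>.222)&(X[...,2]<.25)];print(len(q),q.min(0),q.max(0),q.mean(0))
c,w,v=cv2.PCACompute2(q[:,:2].astype(np.float32),None);print("bar",c,np.degrees(np.arctan2(*w[0][::-1])),np.ptp((q[:,:2]-c)@w.T,axis=0))
box=cv2.minAreaRect((q[:,:2]*1e3).astype(np.float32));print(box)
E
```

```text
time: 2.22
position: [0.4861, 0.3409, 0.3273]
ee_rot: [-179.8, -0.1, 128.6]
wrist_force: [0.6, -1.1, -0.0]
grip_width: 0.0852
finger_force: 0.0
[0.48606138 0.34094757 0.32725602] [-1.79754554e+02 -8.17931776e-02  1.28575129e+02] [ 3.00747524e+01  5.65982015e+00  7.95681229e+01  4.47854678e-02
  9.50268955e+01 -8.49672686e+00]
1440 [0.4655258  0.31510613 0.22211734] [0.50626629 0.36354587 0.23650175] [0.48436656 0.34165253 0.23350096]
bar [[0.48436683 0.34165227]] 128.02107 [0.05507414 0.0117653 ]
((486.06524658203125, 339.8908996582031), (11.743012428283691, 55.047996520996094), 38.421913146972656)
```

View pics/w1.png

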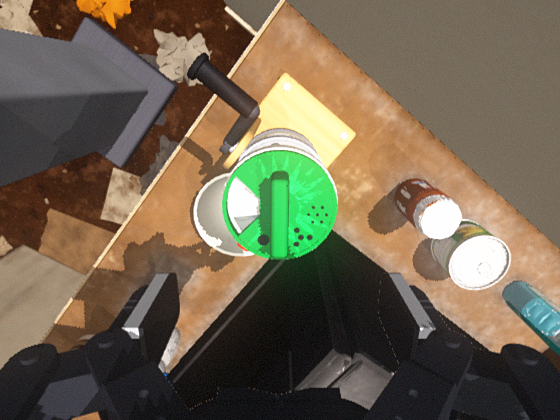

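The wrist view shows the bar upright at (280,215), the wedge on its left, and the stand base edge from (285,73) to (355,133). The fingers straddle the bar, so I'm descending and closing.

```bash
python3 - <<'E'
from h import *
f=np.load("w1.npz");p=(f['K'],float(f['k']),f['R'],f['t'])
A=onz("wrist",[(285,73),(355,133)],.012,p);print(A,np.degrees(np.arctan2(*(A[1]-A[0])[1::-1])))
E
python3 -m handwheel '{"grip":[1,1,1,1,1,0,0,0,0,0,0],"translation":[[0,0,0.03],[0,0,0.055],[0,0,0.075],[0,0,0.082],[0,0,0.082],[0,0,0.082],[0,0,0.082],[0,0,0.082],[0,0,0.082],[0,0,0.082],[0,0,0.082]],"spin":[0,0,0,0,0,0,0,0,0,0,0]}' 30
```

```text
[[0.43153087 0.41765505 0.012     ]
 [0.5418833  0.41743133 0.012     ]] -0.11615213803181301
time: 3.65
position: [0.4876, 0.3382, 0.2487]
ee_rot: [179.9, 0.0, 128.3]
wrist_force: [5.3, 0.9, -0.5]
grip_width: 0.0112
finger_force: 32.6
```

```bash
python3 -m handwheel '{"grip":[0,0,0,0,0,0,0,0,0,0,0],"translation":[[0,0,0],[0,0,0],[0,0,0],[0,0,0],[0,0,0],[0,0,0],[0,0,0],[0,0,0],[0,0,0],[0,0,0],[0,0,0]],"spin":[-0.1,-0.2,-0.3,-0.4,-0.5,-0.6,-0.7,-0.8,-0.903,-0.903,-0.903]}' 30
```

```text
time: 5.03
position: [0.4879, 0.3384, 0.2487]
ee_rot: [179.9, 0.1, -180.0]
wrist_force: [6.8, 1.7, -1.3]
grip_width: 0.0106
finger_force: 32.5
```

```bash
python3 -m handwheel '{"grip":[1,1,1,1,1,1,1,1,1,1],"translation":[[0,0,0],[0,0,0],[0,0,-0.03],[0,0,-0.07],[0.02,0.01,-0.085],[0.05,0.02,-0.085],[0.07,0.03,-0.085],[0.089,0.04,-0.085],[0.089,0.04,-0.085],[0.089,0.04,-0.085]],"spin":[0,0,0,0,0,0,0,0,0,0]}' 30
python3 - <<'E'
from h import *
from workcell import r
s=r.read_state();p=P("wrist");a,d=cams.snapshot("wrist");print(s['position'])
cv2.imwrite("pics/w2.png",a)
X=cloud("wrist",d,p);hsv=cv2.cvtColor(a,cv2.COLOR_BGR2HSV)
g=(cv2.inRange(hsv,(45,100,40),(80,255,255))>0)
q=X[g&(X[...,2]>.222)&(X[...,2]<.25)];print(len(q),cv2.minAreaRect((q[:,:2]*1e3).astype(np.float32)))
m=(a.max(2)<75)&(X[...,2]>.193)&(X[...,2]<.215)&(X[...,0]<.425)&(abs(X[...,1]-.378)<.03)
q=X[m];print("peg",len(q),q.min(0),q.max(0),q.mean(0),cv2.minAreaRect((q[:,:2]*1e3).astype(np.float32)))
E
```

```text
time: 6.28
position: [0.398, 0.378, 0.333]
ee_rot: [-180.0, -0.0, -180.0]
wrist_force: [0.9, -0.3, -0.2]
grip_width: 0.0853
finger_force: 0.0
[0.39803476 0.37795163 0.33298454]
1198 ((485.2496643066406, 337.8426513671875), (55.67282485961914, 12.393903732299805), 0.2779742479324341)
peg 308 [0.38100403 0.37011159 0.19448785] [0.42485243 0.38795884 0.20845927] [0.39287774 0.37732702 0.20236716] ((402.9297790527344, 379.02801513671875), (17.846952438354492, 43.84844207763672), 89.97991180419922)
```

View pics/w2.png

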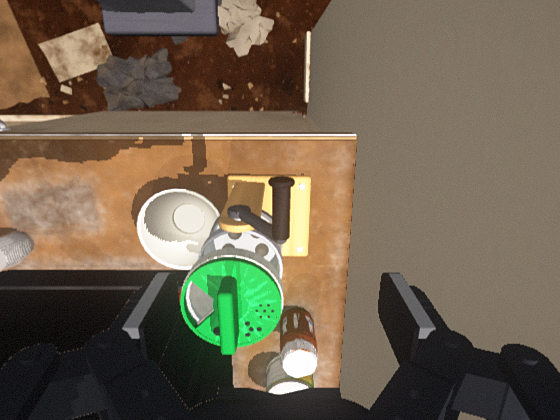

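The dial bar is now along x (0.3°), with the wedge facing the bowl side at about (200,300). The peg lies at (282,208), aligned with x, so I'm descending and pinching it.

```bash
python3 -m handwheel '{"grip":[1,1,1,1,1,0,0,0,0,0],"translation":[[0,0,0.05],[0,0,0.09],[0,0,0.12],[0,0,0.133],[0,0,0.133],[0,0,0.133],[0,0,0.133],[0,0,0.133],[0,0,0.133],[0,0,0.133]],"spin":[0,0,0,0,0,0,0,0,0,0]}' 30
python3 - <<'E'
import numpy as np
for i,t in enumerate(np.linspace(0,2.2,21)):
    f=np.radians(54.94)+t;print(i,round(t,2),np.round([.07*np.cos(f)-.0402,.0573-.07*np.sin(f)],4))
E
```

```text
time: 7.58
position: [0.3986, 0.3788, 0.2014]
ee_rot: [179.9, 0.1, -180.0]
wrist_force: [2.3, 4.7, 4.0]
grip_width: 0.0128
finger_force: 30.0
0 0.0 [0. 0.]
1 0.11 [-0.0065 -0.0041]
2 0.22 [-0.0135 -0.0074]
3 0.33 [-0.0207 -0.0099]
4 0.44 [-0.0282 -0.0117]
5 0.55 [-0.0359 -0.0126]
6 0.66 [-0.0436 -0.0126]
7 0.77 [-0.0512 -0.0118]
8 0.88 [-0.0587 -0.0102]
9 0.99 [-0.066  -0.0078]
10 1.1 [-0.073  -0.0045]
11 1.21 [-0.0796 -0.0005]
12 1.32 [-0.0857  0.0041]
13 1.43 [-0.0913  0.0094]
14 1.54 [-0.0962  0.0153]
15 1.65 [-0.1005  0.0217]
16 1.76 [-0.104   0.0286]
17 1.87 [-0.1068  0.0358]
18 1.98 [-0.1088  0.0432]
19 2.09 [-0.1099  0.0508]
20 2.2 [-0.1102  0.0585]
```

```bash
python3 -m handwheel '{"grip":[0,0,0,0,0,0,0,0,0,0,0,0,0,0,0,0,0,0,0,0],"translation":[[0,-0.0065,-0.0041],[0,-0.0135,-0.0074],[0,-0.0207,-0.0099],[0,-0.0282,-0.0117],[0,-0.0359,-0.0126],[0,-0.0436,-0.0126],[0,-0.0512,-0.0118],[0,-0.0587,-0.0102],[0,-0.066,-0.0078],[0,-0.073,-0.0045],[0,-0.0796,-0.0005],[0,-0.0857,0.0041],[0,-0.0913,0.0094],[0,-0.0962,0.0153],[0,-0.1005,0.0217],[0,-0.104,0.0286],[0,-0.1068,0.0358],[0,-0.1088,0.0432],[0,-0.1099,0.0508],[0,-0.1102,0.0585]],"spin":[0,0,0,0,0,0,0,0,0,0,0,0,0,0,0,0,0,0,0,0]}' 30
python3 - <<'E'
from h import *
a,_=cams.snapshot("top");b,_=cams.snapshot("side")
k=lambda I,x0,x1,y0,y1,s:cv2.resize(I[y0:y1,x0:x1],None,fx=s,fy=s,interpolation=cv2.INTER_CUBIC)
cv2.imwrite("pics/t3.png",np.hstack([k(a,135,255,170,260,4)[:360,:480][:,80:],k(b,225,325,180,270,4)]))
E
```

```text
time: 10.07
position: [0.399, 0.2702, 0.1453]
ee_rot: [179.7, 0.2, -180.0]
wrist_force: [-10.1, 2.2, 39.9]
grip_width: 0.0129
finger_force: 33.3
```

View pics/t3.png

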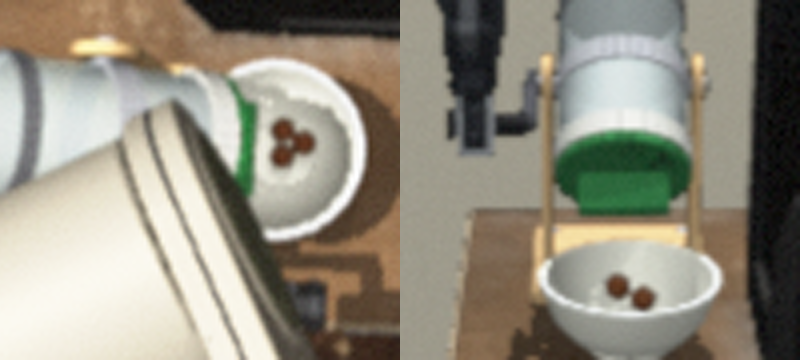

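Three nuts are visible in the bowl from the top, at about (285,140), and the jar is fully tipped. I'll shake it, staying about 3 mm off the stop.

```bash
python3 -m handwheel '{"grip":[0,0,0,0,0,0,0,0,0,0,0,0,0,0,0,0],"translation":[[0,0.0005,-0.010],[0,0.0027,-0.022],[0,0,-0.003],[0,0.0027,-0.022],[0,0,-0.003],[0,0.0027,-0.022],[0,0,-0.003],[0,0,-0.003],[0,0.0027,-0.022],[0,0,-0.003],[0,0.0027,-0.022],[0,0,-0.003],[0,0,-0.003],[0,0,-0.003],[0,0,-0.003],[0,0,-0.003]],"spin":[0,0,0,0,0,0,0,0,0,0,0,0,0,0,0,0]}' 30
python3 - <<'E'
from h import *
a,_=cams.snapshot("top");b,_=cams.snapshot("side")
for n,I,(x0,x1,y0,y1) in(("top",a,(195,255,180,235)),("side",b,(255,310,235,275))):
    h=cv2.cvtColor(I,cv2.COLOR_BGR2HSV)[y0:y1,x0:x1]
    m=cv2.inRange(h,(0,80,20),(20,255,130));print(n,[tuple(s) for s in cv2.connectedComponentsWithStats(m)[2][1:] if s[4]>4])
k=lambda I,x0,x1,y0,y1,s:cv2.resize(I[y0:y1,x0:x1],None,fx=s,fy=s,interpolation=cv2.INTER_CUBIC)
cv2.imwrite("pics/t4.png",np.hstack([k(a,155,255,170,260,4),k(b,225,325,180,270,4)]))
E
```

```text
time: 12.18
position: [0.398, 0.2701, 0.1458]
ee_rot: [179.7, 0.1, -180.0]
wrist_force: [-0.5, 13.0, 1.9]
grip_width: 0.0127
finger_force: 32.3
top [(np.int32(27), np.int32(9), np.int32(33), np.int32(46), np.int32(437)), (np.int32(26), np.int32(20), np.int32(13), np.int32(17), np.int32(116))]
side [(np.int32(45), np.int32(0), np.int32(10), np.int32(4), np.int32(23)), (np.int32(0), np.int32(5), np.int32(50), np.int32(35), np.int32(457)), (np.int32(48), np.int32(13), np.int32(7), np.int32(9), np.int32(33))]
```

View pics/t4.png

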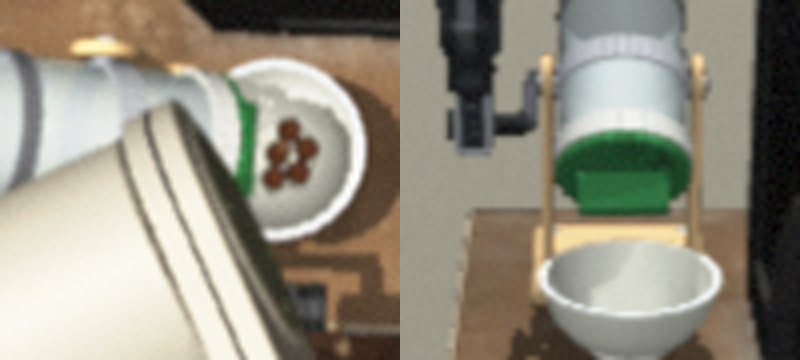

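The top view shows five nuts in the bowl, ringed around (290,155). I'm leading the jar back upright.

```bash
python3 -m handwheel '{"grip":[0,0,0,0,0,0,0,0,0,0,0,0,0,0,0,0,0,0,0,0],"translation":[[0,0.0003,-0.0047],[0,0.0014,-0.0123],[0,0.0034,-0.0197],[0,0.0062,-0.0269],[0,0.0097,-0.0338],[0,0.0140,-0.0402],[0,0.0189,-0.0461],[0,0.0245,-0.0514],[0,0.0306,-0.0560],[0,0.0372,-0.0600],[0,0.0442,-0.0633],[0,0.0515,-0.0657],[0,0.0590,-0.0673],[0,0.0666,-0.0681],[0,0.0743,-0.0681],[0,0.0820,-0.0672],[0,0.0895,-0.0654],[0,0.0967,-0.0629],[0,0.1037,-0.0596],[0,0.1102,-0.0555]],"spin":[0,0,0,0,0,0,0,0,0,0,0,0,0,0,0,0,0,0,0,0]}' 30
python3 -m handwheel '{"grip":[0,0,0],"translation":[[0,0.0012,0.001],[0,0.0018,0.0014],[0,0.0018,0.0014]],"spin":[0,0,0]}' 30
```

```text
time: 14.78
position: [0.3993, 0.3781, 0.2023]
ee_rot: [180.0, 0.2, 180.0]
wrist_force: [2.8, -3.2, 11.2]
grip_width: 0.0125
finger_force: 36.1
time: 15.15
position: [0.3993, 0.3799, 0.2009]
ee_rot: [179.9, 0.2, 180.0]
wrist_force: [2.9, -1.1, 8.7]
grip_width: 0.0129
finger_force: 36.0
```

```bash
python3 -m handwheel '{"grip":[0,0,0],"translation":[[0,0.001,0.0007],[0,0.002,0.0014],[0,0.002,0.0014]],"spin":[0,0,0]}' 30
python3 - <<'E'
from h import *
b,d=cams.snapshot("side")
h=cv2.cvtColor(b,cv2.COLOR_BGR2HSV);m=cv2.inRange(h,(45,100,40),(80,255,255))>0;m[200:]=0;m[:,320:]=0;m[:,255:]&=True
Y=cloud("side",d);q=Y[m];f=np.load("s0.npz");Y0=cloud("side",f['db']);m0=cv2.inRange(cv2.cvtColor(f['b'],cv2.COLOR_BGR2HSV),(45,100,40),(80,255,255))>0;m0[200:]=0;m0[:,320:]=0
for M in(m,m0):
    ys,xs=np.nonzero(M);print(M.sum(),xs.min(),xs.max(),ys.min(),ys.max())
E
```

```text
time: 15.52
position: [0.3993, 0.3806, 0.2004]
ee_rot: [-179.9, 0.2, 180.0]
wrist_force: [-0.5, -10.9, 17.2]
grip_width: 0.0128
finger_force: 36.9
397 264 296 165 180
345 264 296 164 180
```

```bash
python3 -m handwheel '{"grip":[0.6,1,1,1,1,1,1,1,1,1,1,1],"translation":[[0,0,0],[0,0,0],[0,0,0],[0,0,-0.03],[0,0,-0.08],[0,0,-0.13],[0,-0.05,-0.15],[0,-0.10,-0.15],[0,-0.16,-0.15],[0,-0.22,-0.15],[0,-0.28,-0.15],[0,-0.28,-0.15]],"spin":[0,0,0,0,0,0,0,0,0,0,0,0]}' 30
python3 - <<'E'
from h import *
a,da=cams.snapshot("top");b,db=cams.snapshot("side");f=np.load("s0.npz")
X=cloud("top",da);X0=cloud("top",f['da'])
for I,Z in((f['a'],X0),(a,X)):
    h=cv2.cvtColor(I,cv2.COLOR_BGR2HSV);g=cv2.inRange(h,(45,100,40),(80,255,255))>0;g[:,240:]=0
    q=Z[g&(Z[...,2]>.222)];fc=Z[g&(abs(Z[...,2]-.206)<.01)]
    A=np.c_[fc[:,:2],np.ones(len(fc))];k=np.linalg.lstsq(A,fc[:,2],rcond=None)[0]
    print("bar",len(q),cv2.minAreaRect((q[:,:2]*1e3).astype(np.float32)),"face slope deg x,y",np.degrees(k[:2]))
    m=(h[...,1]<50)&(h[...,2]>120);m[:,:205]=0;m[:,255:]=0;m[:180]=0;m[235:]=0
    ys,xs=np.nonzero(m);print("bowl",cv2.minEnclosingCircle(np.c_[xs,ys].astype(np.int32)))
k=lambda I,x0,x1,y0,y1,s:cv2.resize(I[y0:y1,x0:x1],None,fx=s,fy=s,interpolation=cv2.INTER_CUBIC)
cv2.imwrite("pics/t5.png",np.hstack([k(a,140,260,170,260,4)[:,:440],k(b,235,325,150,240,4)]))
cv2.imwrite("pics/t6.png",a)
E
```

```text
time: 17.08
position: [0.3981, 0.0982, 0.3475]
ee_rot: [-179.9, 0.0, 179.6]
wrist_force: [-0.4, 0.2, -0.3]
grip_width: 0.0853
finger_force: 0.0
bar 200 ((488.1299743652344, 338.88275146484375), (12.346410751342773, 55.14535903930664), 38.261802673339844) face slope deg x,y [ 0.00828213 -0.20481734]
bowl ((223.54827880859375, 206.9358367919922), 23.194204330444336)
bar 198 ((487.49334716796875, 339.1127014160156), (53.6224365234375, 13.113465309143066), 1.0473997592926025) face slope deg x,y [-0.00771964 -0.27830571]
bowl ((230.13829040527344, 213.21807861328125), 31.642940521240234)
```

View pics/t5.png

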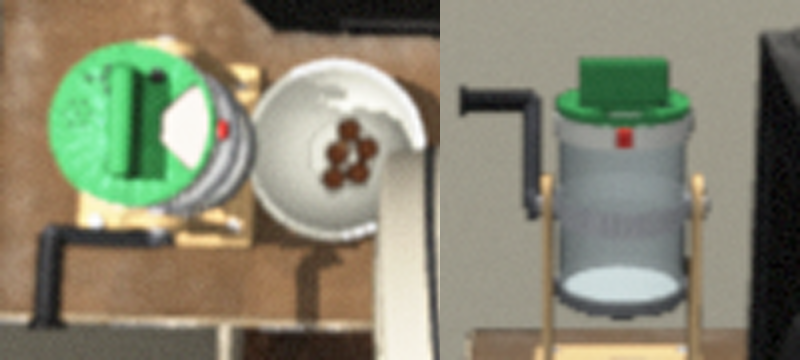

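View pics/t6.png

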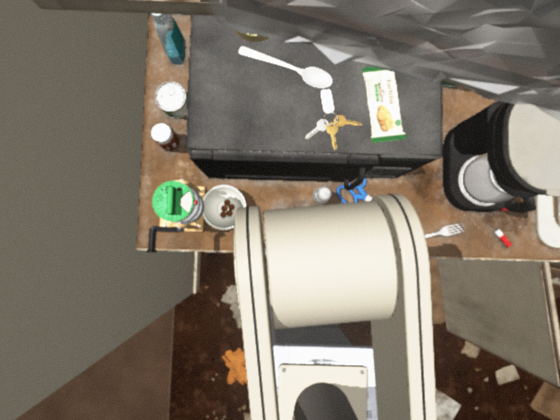

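The jar is upright and empty, and its wedge is at the red mark (185,130). All five nuts are in the bowl at (348,155), and the bowl and shaker are in place. The arm hides the spice jar, but the tool never came below 0.24 m near it. I'm handing in.

```bash
python3 -c "
from workcell import sign_off
print(sign_off())"
```

```text
the job is handed in; nothing more can be done
None
```

The job is handed in: the dial is at its largest opening, all five hazelnuts are in the bowl, the jar is back upright, and the bowl and salt shaker look unmoved; the arm hid the spice jar in the last picture, but the tool never came near it. It took about 17 s, and wrist force read 39.9 N at the tip stop, the highest I saw.

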